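Tip the pastels from the scoop tray into their lidded box

ROBOT

A 7-joint arm with a two-finger parallel gripper is mounted at the origin on the work surface. World frame = base frame: x ahead of the robot, y to its left, z up, the work surface at z = 0. Lengths are in m, angles in rad, forces in N, time in s.
With the tool pointing down it reaches from about 0.4 to 0.9 m from the base axis. Payload 5.6 kg.
Tool frame: the origin (TCP) lies midway between the tips of the shut fingers; the grasp point (between the pads) lies 19 mm behind it; z points along the fingers, y is the line along which they close (so a half turn about z gives the same grasp; the last joint's range is limited). The gripper opens to 92 mm and grips with 3 to 60 N. Pads are 20 mm wide; open, the fingers measure 128 mm over their backs; the gripper's body (75 mm by 189 mm) begins 69 mm behind the grasp point.
Start: joints at [1.078, 0.468, -0.012, 1.603, 0.006, 1.071, -0.056], TCP at [0.283, -0.585, 0.215] pointing down, gripper open.
Joint ranges: [-2.53, 2.53], [-0.31, 2.02], [-1.57, 1.55], [0.28, 2.44], [-1.29, 4.43], [0.15, 1.84], [-2.92, 2.92]. Speed limits (rad/s): [2.57, 2.57, 3.14, 3.14, 3.14, 3.14, 3.14].

INTERFACE

Orientations are given as a 3x3 rotation matrix whose columns are the frame's x, y, z axes.
In Python, from station import env, effector, solver, viewer, workorder, search_frame, tip_of gives the robot as it stands. Calls block until the motion is done:
- env.reach(position, orientation): joint-space move of the TCP to a pose.
- env.movel(position, frame=None, rate=0.15): straight line of the TCP; frame=None keeps the orientation; rate is the mean speed in m/s.
- env.goto_joints(angles): joint-space move.
- effector.release() and effector.grasp(squeeze=None): open the fingers fully, or close them until they stop; squeeze is the grip in N (None keeps the last).
- env.pause(seconds).
- solver.inverse_kinematics(position, orientation): joint angles nearest the present ones, or None.
- env.sense(): the state.
- viewer.read_camera(name): name is "scene" or "top"; returns (picture, depth): 420x560x3 uint8, red, green, blue; 420x560 float32, m along the optical axis (not along the pixel's ray), 0 where there is no reading.
- viewer.camera_info(name): a dict with "intrinsics" (3x3 intrinsics, pixels), "dist_coeffs" ([k1, k2, p1, p2, k3] as OpenCV has them; the pictures are not rectified), "eye" and "rotation" of the camera in the world. Camera axes: x right, y up, looking along -z (the intrinsics and any distortion apply to the point x, -y, -z); pixel columns grow to the right and rows downward; lengths in m; the calibration is good to about 2 mm. A picture is of the moment at which its call begins. camera_info takes no time and is no camera call.
A pose or a line that the arm cannot do raises env.PlanningError and nothing moves.
- workorder.finish_job(): hands the job in; it is judged then, once.
Trained networks look in the newest picture that a camera, given by its name, has taken for a name from the list of things; names that differ only in an ending like _2 or _b are one class to them, and where a whole thing is asked for, a point or a joint stands for the part that bears it (a point fixed in the world has none). Each returns a list of dicts, best first, with "score" (0 to 1); they miss things now and then, are a little off and sometimes report something else, mostly with a low value. They report only what shows in the picture. A call takes as long as a camera call. They do not tell look-alikes from the thing itself.
- search_frame(camera, name): "at" ([x, y, z] in m, in world coordinates, good to about 4 mm: the middle of the surface that is visible of it).
- tip_of(camera, name): "at" ([x, y, z] in m, in world coordinates, good to about 4 mm: a listed point, or the origin of a listed thing).
The state is a dict: "t": time; "joint_positions": joint angles; "joint_velocities": joint speeds; "tau": joint torques, N m; "ee_pos": TCP position; "tcp_rot": TCP orientation; "wrist_force": force on the tool from outside, world axes, zero at the start; "moment": the same for the moment, N m; "gripper_width": finger opening in m; "grasp_force": force on a finger pad.
Only numpy, scipy, OpenCV 4.12 (cv2) and the standard library are available. Lean on these libraries where they do the work, as an engineer would, in place of code of your own. Each camera call takes 0.05 s, during which the arm holds its last target. There are 200 camera calls.

TASK

Put the pastels away: throw the wooden box's lid right back so that it stays open by itself, then lift the scoop tray by its back board and, with its open front end resting lightly on the box's rim, tip it little by little until all three pastels have slid gently off into the box. They are brittle and smudge, so never touch them with the gripper and never let them drop or shoot off the tray. Finally set the empty tray back down flat on the desk, and leave the ink bottle, bowl and brush jar where they stand.

Things in the scene. Friction and masses are not known exactly. Their poses are not given: they have to be found in the camera images.
- box: The dark wooden pastel box, fixed to the desk: 170 mm (its x) by 240 mm (its y), 70 mm high without the lid, walls and bottom 8 mm, brass corners. Origin at the centre of its underside; x points away from the robot (from the front to the hinge side), z up.
- box_mouth (a point): Centre of the box's open mouth, level with its rim, 70 mm above the desk; axes as the box's.
- lid (a joint): The box's flat wooden lid (170 x 240 x 12 mm, about 0.25 kg), hinged along the far long rim of the box (parallel to the box's y). Angle in rad: 0 closed, grows as its front edge is raised. It balances at about 1.5: short of that it falls shut, beyond it falls back and rests by itself against a stop at 1.92. Slight hinge friction.
- lid_hinge (a point): Middle of the lid's hinge line, on the far rim of the box, 70 mm above the desk. The point's axes turn with the lid (at angle 0 they are the box's); the hinge line is their y.
- lid_tab (a point): The brass lift tab standing out 36 mm from the middle of the lid's front edge, 24 mm wide (along the hinge line), 10 mm thick. The point is inside it, 24 mm out from the lid's edge, 12 mm short of the tab's end, 194 mm from the hinge line, 76 mm above the desk when closed. Its axes turn with the lid; -x points out along the tab.
- tray_grip (a point): Where to hold the pale plywood scoop tray (180 long, 112 mm wide, about 0.2 kg, side walls 23 mm high, front open): inside its back board (10 mm thick, 64 mm long up its slope), which leans backwards 30 degrees from upright; 43 mm above the tray's underside, 20 mm down the slope from its top edge. Axes: x from the board to the open end, y across, z up; up the board is (-0.5, 0, 0.866).
- tray_lip (a point): Middle of the tray's open front edge, on the upper face of its 5 mm floor. Same axes as tray_grip; in them it lies 200.5 mm ahead (+x) and 38 mm lower than tray_grip.
- pastel_ochre: Jumbo pastel stick, ochre yellow with a paper band, 22 x 70 x 20 mm (its x, y, z), about 40 g, lying across the tray; origin at its centre. Its friction on the tray is not known: it begins to slide at a tilt somewhere between about 22 and 42 degrees.
- pastel_blue: The same, dark blue.
- pastel_red: The same, red.
- ink_bottle: Bystander: round ink bottle, 56 mm across, 73 mm high, loose. Origin at the centre of its underside.
- bowl: Bystander: red bowl, 110 mm across, 50 mm high, loose. Origin at the centre of its underside.
- brush_jar: Bystander: white jar, 76 mm across, 100 mm high, with brushes standing up to about 245 mm, loose. Origin at the centre of its underside.
- tray: The scoop tray as a whole, origin at the centre of its underside, axes as tray_grip's; tray_grip lies 110.5 mm behind (-x) and 43 mm above it.
Mind the look-alikes: they are no part of the job. Leave any green look-alike of the pastel_red alone.

How it is judged:
By the outcome, as a careful person would: the job done as asked, in the order asked, and still so for the second after the job is handed in, with the robot touching nothing.
It also fails if it takes over 72 s, if anything falls off the work surface, if the arm or the gripper's body presses on something with over 40 N, if the wrist force passes 120 N, or if a joint passes its speed limit or range.

## Working session

There is one attempt and no reset: what is moved stays moved. The work goes in short steps, each a Python script; the robot and the scene stay as the last script left them, time stands still between calls to the robot, and variables do not carry over. Pictures are saved under pics/ and viewed, at most 10 in all, crops included, and the job is handed in when it is done.

```bash
ls; mkdir -p pics; python3 - <<'E'
from station import env, effector, solver, viewer, workorder, search_frame, tip_of
import cv2, numpy as np
s=env.sense(); print(s['t'],s['ee_pos'],s['gripper_width'])
for c in ["scene","top"]:
    p,d=viewer.read_camera(c); cv2.imwrite(f"pics/{c}0.png",p[:,:,::-1])
    i=viewer.camera_info(c); print(c,np.round(i['eye'],3),np.round(i['rotation'],3).tolist())
    for n in ["box_mouth","lid_hinge","lid_tab","tray_grip","tray_lip","tray","pastel_ochre","pastel_blue","pastel_red","ink_bottle","bowl","brush_jar"]:
        print(n,[(np.round(r['at'],3).tolist(),round(r['score'],2)) for r in tip_of(c,n)[:3]])
print(env.sense()['t'])
E
```

```text
pics
0.0 [ 0.28228695 -0.58486138  0.2136502 ] 0.09170891927094355
scene [ 1.16  -0.344  1.143] [[0.532, -0.705, 0.469], [0.847, 0.432, -0.31], [0.016, 0.562, 0.827]]
box_mouth [([0.544, 0.174, 0.067], 0.68)]
lid_hinge [([0.632, 0.174, 0.071], 0.64), ([0.632, 0.418, 0.001], 0.44)]
lid_tab [([0.435, 0.175, 0.076], 0.96), ([0.635, 0.417, 0.001], 0.62)]
tray_grip [([0.597, -0.287, 0.045], 0.97), ([0.633, 0.173, 0.071], 0.25)]
tray_lip [([0.568, -0.085, 0.004], 0.76)]
tray [([0.576, -0.17, 0.001], 0.61)]
pastel_ochre [([0.565, -0.136, 0.016], 0.66)]
pastel_blue [([0.574, -0.173, 0.015], 0.59)]
pastel_red [([0.432, -0.219, 0.01], 0.8), ([0.5, -0.368, 0.01], 0.76), ([0.597, -0.213, 0.015], 0.6)]
ink_bottle [([0.709, -0.089, 0.0], 0.79), ([0.596, -0.288, 0.043], 0.18)]
bowl []
brush_jar [([0.635, 0.417, 0.001], 0.8)]
top [0.378 0.052 1.127] [[0.004, 0.982, -0.188], [-1.0, 0.002, -0.008], [-0.007, 0.188, 0.982]]
box_mouth [([0.544, 0.174, 0.071], 0.68)]
lid_hinge [([0.63, 0.176, 0.07], 0.63)]
lid_tab [([0.437, 0.173, 0.073], 0.73)]
tray_grip [([0.597, -0.284, 0.047], 0.88), ([0.439, 0.175, 0.074], 0.2)]
tray_lip [([0.565, -0.088, 0.005], 0.63)]
tray [([0.58, -0.178, -0.002], 0.58)]
pastel_ochre [([0.567, -0.136, 0.013], 0.86)]
pastel_blue [([0.576, -0.174, 0.02], 0.74)]
pastel_red [([0.502, -0.365, 0.012], 0.86), ([0.418, -0.079, 0.012], 0.79), ([0.59, -0.218, 0.018], 0.73)]
ink_bottle [([0.71, -0.087, -0.002], 0.8)]
bowl []
brush_jar [([0.623, 0.416, 0.0], 0.98)]
1.3
```

View pics/scene0.png

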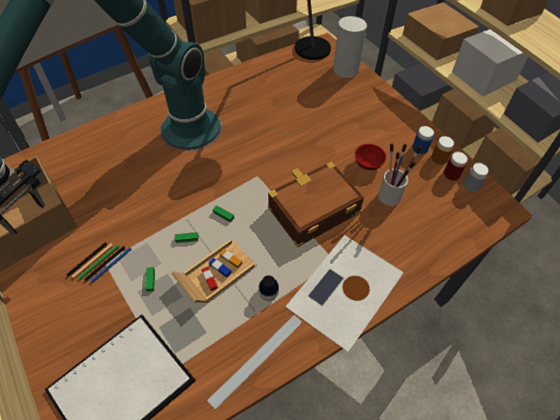

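View pics/top0.png

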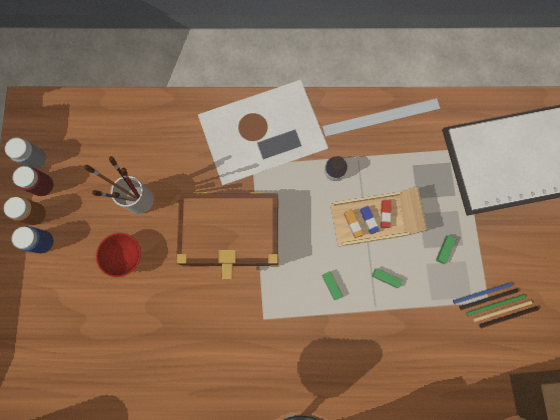

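The scene view shows the closed box at (315,203) with its tab at (301,177), the tray at (217,272) with red, blue and ochre pastels, and three green look-alikes outside it. The top view agrees: box centre (228,230), tray (378,218) with its open end facing the box. The networks' positions match both pictures. Next I'll check reachability.

```bash
cat > h.py <<'E'
from station import env, effector, solver, viewer, workorder, search_frame, tip_of
import cv2, numpy as np
from scipy.spatial.transform import Rotation as R
def frame(z,y):
    z=np.array(z,float);y=np.array(y,float);z/=np.linalg.norm(z);y/=np.linalg.norm(y)
    return np.column_stack([np.cross(y,z),y,z])
HINGE=np.array([.631,.1745,.07])
def lid_pose(th,al,sg,r=.197):
    p=HINGE+np.array([-r*np.cos(th)+.006*np.sin(th),0,r*np.sin(th)+.006*np.cos(th)])
    z=np.array([np.cos(al),0,-np.sin(al)])
    return p+.019*z, frame(z,[0,sg,0])
GRIP0=np.array([.597,-.2855,.043]); YAW0=np.arctan2(.199,-.0305)
def tray_pose(grip,yaw,tilt,sg,back=0.):
    "tool pose for the tray with tray_grip at grip, lip tilted down by tilt; back: retreat along the tool"
    Rt=(R.from_euler('z',yaw)*R.from_euler('y',tilt)).as_matrix()
    z=Rt@[.5,0,-.866]; y=Rt@[.866,0,.5]
    return np.asarray(grip)+(.019-back)*z, frame(z,sg*y)
PIV=np.array([.544,.062,.070])
def tip_grip(tilt,s=.02,dz=0.):
    "tray_grip when the underside rests on the rim s behind the front edge"
    v=R.from_euler('y',tilt).apply([s-.2005,0,.043])
    return PIV+np.array([0,v[0],v[2]+dz])
E
python3 - <<'E'
from h import *
f=lambda q: None if q is None else np.round(q,2).tolist()
ik=solver.inverse_kinematics
for sg in (1,-1):
  for th,als in ((0,(30,45,60,75,90)),(.8,(45,60,90)),(1.6,(75,90,100))):
    for a in als: print('lid',sg,th,a,f(ik(*lid_pose(th,np.radians(a),sg))))
for sg in (1,-1):
  print('tray',sg,f(ik(*tray_pose(GRIP0,YAW0,0,sg))),f(ik(*tray_pose(GRIP0,YAW0,0,sg,.12))))
  print(f(ik(*tray_pose(GRIP0+[0,0,.13],YAW0,0,sg))))
  for t in (0,20,45): print(t,f(ik(*tray_pose(tip_grip(np.radians(t)),np.pi/2,np.radians(t),sg))))
E
```

```text
lid 1 0 30 None
lid 1 0 45 None
lid 1 0 60 None
lid 1 0 75 [0.05, 0.44, -0.68, 2.28, 1.03, 0.48, 0.1]
lid 1 0 90 [0.32, 0.65, -0.96, 2.11, 0.77, 0.79, 0.44]
lid 1 0.8 45 [-0.44, 0.12, -0.23, 2.41, 1.7, 0.48, -0.63]
lid 1 0.8 60 [0.44, 0.28, -1.09, 2.22, 1.08, 0.6, 0.13]
lid 1 0.8 90 [0.46, 0.55, -1.12, 1.87, 0.57, 1.08, 0.68]
lid 1 1.6 75 [0.27, 0.49, -0.84, 1.69, 0.59, 0.94, 0.79]
lid 1 1.6 90 [0.24, 0.63, -0.85, 1.48, 0.48, 1.25, 0.9]
lid 1 1.6 100 [0.2, 0.72, -0.84, 1.34, 0.43, 1.45, 0.94]
lid -1 0 30 None
lid -1 0 45 None
lid -1 0 60 None
lid -1 0 75 [-0.29, 0.36, -0.28, 2.3, 0.75, 0.35, -2.82]
lid -1 0 90 [-0.01, 0.48, -0.53, 2.12, 0.4, 0.64, -2.39]
lid -1 0.8 45 [-0.86, 0.1, 0.21, 2.44, 1.71, 0.43, 2.48]
lid -1 0.8 60 [-1.43, 0.11, 0.95, 2.31, 0.49, 0.34, -2.5]
lid -1 0.8 90 [0.19, 0.38, -0.72, 1.88, 0.3, 0.98, -2.24]
lid -1 1.6 75 [0.2, 0.45, -0.74, 1.7, 0.53, 0.92, -2.31]
lid -1 1.6 90 [0.06, 0.54, -0.55, 1.5, 0.29, 1.19, -2.11]
lid -1 1.6 100 [-0.01, 0.61, -0.45, 1.36, 0.19, 1.39, -2.03]
tray 1 [0.99, 1.05, -0.74, 1.36, 0.22, 1.21, 2.07] [1.01, 0.99, -0.74, 1.2, 0.17, 1.44, 2.11]
[1.0, 0.89, -0.76, 1.33, 0.12, 1.38, 2.06]
0 [0.96, 0.76, -0.76, 1.78, -0.0, 0.94, 1.88]
20 [0.77, 0.52, -0.73, 1.84, 0.21, 0.93, 1.54]
45 [0.4, 0.41, -0.69, 1.84, 0.57, 1.12, 1.03]
tray -1 [0.67, 0.91, -0.17, 1.39, -0.28, 1.21, -0.72] [0.7, 0.86, -0.13, 1.23, -0.28, 1.43, -0.73]
[0.65, 0.76, -0.13, 1.36, -0.31, 1.39, -0.77]
0 [0.56, 0.61, -0.2, 1.8, -0.44, 0.99, -0.89]
20 [0.36, 0.41, -0.19, 1.87, -0.12, 0.9, -1.31]
45 [0.23, 0.36, -0.46, 1.85, 0.47, 1.07, -2.03]
```

```bash
python3 - <<'E'
from h import *
a0=np.radians(82)
p,Q=lid_pose(0,a0,1)
env.reach(p+[0,0,.09],Q); env.movel(p,rate=.15)
effector.grasp(10); s=env.sense(); print(s['t'],s['gripper_width'],s['grasp_force'],s['wrist_force'])
for th in np.linspace(0,1.8,11)[1:]:
    p,Q=lid_pose(th,a0+np.radians(10)*th/1.8,1); env.movel(p,Q,rate=.15)
    s=env.sense(); print(round(th,2),s['t'],s['gripper_width'],np.round(s['wrist_force'],1))
effector.release()
p=env.sense()['ee_pos']; env.movel([p[0]-.02,p[1],p[2]+.07],rate=.2)
s=env.sense();print(s['t'],s['wrist_force'])
pic,d=viewer.read_camera("scene"); cv2.imwrite("pics/lid.png",pic[:,:,::-1])
for n in ("tray_grip","tray_lip","lid_tab"): print(n,tip_of("scene",n)[:2])
E
```

```text
5.825 0.02392943556779533 10.000638216733932 [-0.08762081  5.89495352 -0.10374801]
0.18 6.2083 0.0238779490757089 [-1.5  7.1 -1.2]
0.36 6.5917 0.024286898098435723 [-1.6  7.3 -0.8]
0.54 6.975 0.024023218513079647 [-0.8  7.  -0.1]
0.72 7.3583 0.02363828383153001 [-0.6  7.1  0.3]
0.9 7.7417 0.02359794164043963 [0.4 6.8 1.1]
1.08 8.125 0.02405455499752565 [-0.8  5.6 -0.4]
1.26 8.5083 0.023609813298783332 [0.4 7.1 1. ]
1.44 8.8917 0.02392323430143237 [1.3 7.3 0.3]
1.62 9.275 0.023931564165056422 [0.8 7.9 1. ]
1.8 9.6583 0.02394984760721064 [1.1 6.4 0.2]
11.2583 [ 0.03247611 -0.31165759 -0.15586389]
tray_grip [{'at': [0.595, -0.2858, 0.0439], 'score': 0.92}, {'at': [0.6337, 0.1737, 0.0695], 'score': 0.53}]
tray_lip [{'at': [0.566, -0.0856, 0.0044], 'score': 0.66}, {'at': [0.6359, 0.4194, 0.0002], 'score': 0.54}]
lid_tab [{'at': [0.7005, 0.1739, 0.248], 'score': 0.77}, {'at': [0.6318, 0.1711, 0.0708], 'score': 0.68}]
```

View pics/lid.png

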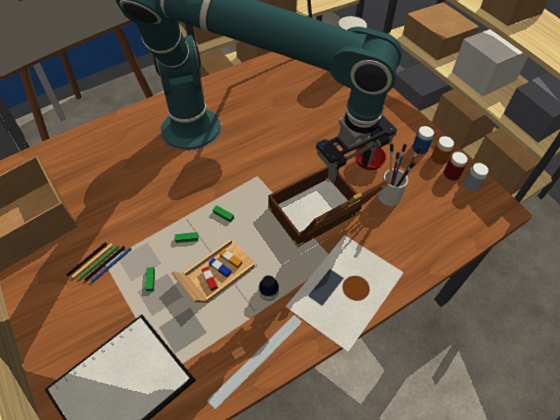

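The lid stands open by itself, with its tab measured at (0.70, 0.17, 0.25). The box at (315,205) is open and empty, and the tray and bystanders haven't moved. Next I grip the tray and lift it.

```bash
sed -i 's/^GRIP0=.*/GRIP0=np.array([.596,-.2855,.043]); YAW0=np.arctan2(.1995,-.030)/' h.py; python3 - <<'E'
from h import *
p,Q=tray_pose(GRIP0,YAW0,0,1,.12)
env.reach(p+[0,0,.14],Q); env.movel(p,rate=.25)
p,Q=tray_pose(GRIP0,YAW0,0,1); env.movel(p,Q,rate=.12)
s0=env.sense(); effector.grasp(60); s=env.sense()
print(s['t'],s['gripper_width'],s0['wrist_force'],s['wrist_force'],s['moment'])
env.movel(p+[0,0,.02],rate=.08); s=env.sense(); print(s['wrist_force'],s['moment'])
env.movel(p+[0,0,.10],rate=.12); s=env.sense(); print(s['t'],s['wrist_force'],s['moment'])
for c in ("scene","top"):
    pic,d=viewer.read_camera(c); cv2.imwrite(f"pics/lift_{c}.png",pic[:,:,::-1])
    for n in ("tray_lip","tray_grip","pastel_ochre","pastel_blue","pastel_red"): print(c,n,[(np.round(r['at'],3).tolist(),round(r['score'],2)) for r in tip_of(c,n)[:4]])
E
```

```text
16.425 0.009567212846187882 [-2.69756988  0.04349747  3.78768766] [-1.48433232  1.26187944  1.73489866] [-0.12565828 -0.1030533   0.19855384]
[-0.05959392  0.49244637 -3.22590531] [-1.01645435 -0.25347105  0.02055714]
17.6417 [ 0.21256456 -0.3284693  -2.62591869] [-0.94178528 -0.35681184 -0.00296476]
scene tray_lip [([0.564, -0.085, 0.102], 0.98)]
scene tray_grip [([0.592, -0.287, 0.143], 0.74), ([0.543, 0.177, -0.003], 0.69)]
scene pastel_ochre [([0.566, -0.137, 0.111], 0.55)]
scene pastel_blue [([0.577, -0.177, 0.114], 0.63), ([0.542, 0.176, -0.004], 0.22)]
scene pastel_red [([0.408, -0.079, 0.01], 0.75), ([0.593, -0.221, 0.118], 0.63), ([0.433, -0.216, 0.011], 0.5), ([0.503, -0.366, 0.01], 0.35)]
top tray_lip [([0.565, -0.086, 0.106], 0.69)]
top tray_grip [([0.594, -0.284, 0.147], 0.76), ([0.568, -0.136, 0.112], 0.44)]
top pastel_ochre [([0.571, -0.137, 0.114], 0.87)]
top pastel_blue [([0.577, -0.172, 0.116], 0.62)]
top pastel_red [([0.417, -0.08, 0.014], 0.85), ([0.501, -0.364, 0.009], 0.8), ([0.592, -0.214, 0.117], 0.76), ([0.431, -0.214, 0.01], 0.7)]
```

View pics/lift_scene.png

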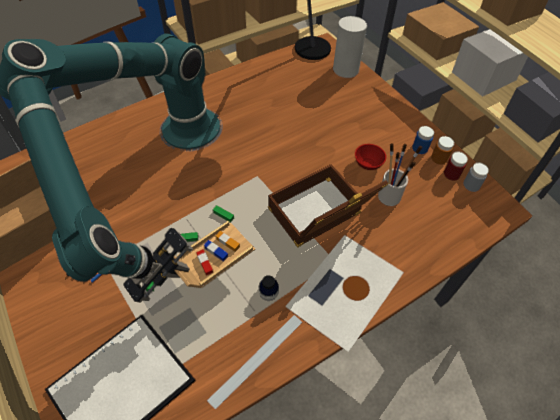

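View pics/lift_top.png

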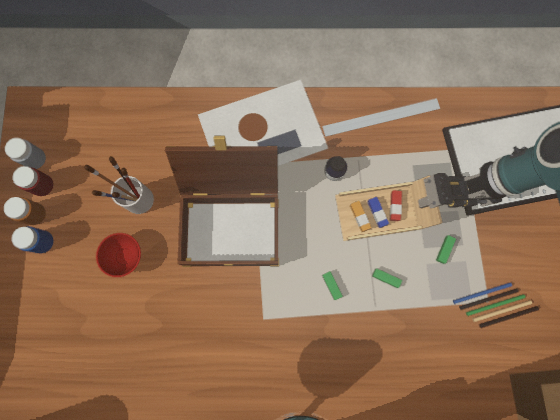

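Both pictures show the tray lifted level with all three pastels in it (scene (217,255), top (380,212)). The lid leans back open. Now I carry it to the rim and touch down.

```bash
sed -i 's/^PIV=.*/PIV=np.array([.544,.0645,.070])/' h.py; cat >> h.py <<'E'
def fz(n=4):
    v=[]
    for _ in range(n): env.pause(.04); s=env.sense(); v.append([s['wrist_force'][2],s['moment'][0]])
    return np.mean(v,0)
def go(tdeg,dz,rate,s=.02):
    t=np.radians(tdeg); env.movel(*tray_pose(tip_grip(t,s,dz),np.pi/2,t,1),rate=rate)
E
python3 - <<'E'
from h import *
go(0,.035,.11); go(5,.012,.06); env.pause(.2); b=fz(8); print(env.sense()['t'],b)
for dz in np.arange(.010,-.009,-.0015):
    go(5,dz,.03); f=fz(3); print(round(dz,4),f-b)
    if f[0]-b[0]>.9: break
s=env.sense(); print(s['t'],dz,s['wrist_force'])
viewer.read_camera("top")
for n in ("tray_lip","pastel_ochre","pastel_blue","pastel_red"): print(n,[(np.round(r['at'],3).tolist(),round(r['score'],2)) for r in tip_of("top",n)[:4]])
E
```

```text
20.825 [-2.73764669 -0.85496975]
0.01 [-0.11364111 -0.03659114]
0.0085 [-0.01488023 -0.0097503 ]
0.007 [ 0.02340845 -0.02562415]
0.0055 [0.05191939 0.00176205]
0.004 [ 0.09403393 -0.02260286]
0.0025 [-0.10672322  0.00182147]
0.001 [ 0.2041613  -0.02410308]
-0.0005 [3.50061262 0.61274061]
23.825 -0.000499999999999997 [ 0.03033313 -1.96447501  0.94424627]
tray_lip [([0.544, 0.086, 0.075], 0.85)]
pastel_ochre [([0.539, 0.037, 0.089], 0.58)]
pastel_blue [([0.541, -0.002, 0.093], 0.85), ([0.548, 0.173, 0.0], 0.63)]
pastel_red [([0.549, -0.044, 0.096], 0.85), ([0.416, -0.078, 0.012], 0.74), ([0.705, 0.175, 0.25], 0.67), ([0.5, -0.366, 0.011], 0.66)]
```

```bash
cat >> h.py <<'E'
def along(p,tdeg):
    t=np.radians(tdeg); d=np.asarray(p)-PIV
    return d[1]*np.cos(t)-d[2]*np.sin(t), d[1]*np.sin(t)+d[2]*np.cos(t)
def pastels(tdeg):
    "along-tray coordinate of each pastel (0 at the rim); 1.0 if only found in the box; nan if unseen"
    out=[]
    seen=None
    viewer.read_camera("top")
    for n in ("pastel_ochre","pastel_blue","pastel_red"):
        on=[];inb=[]
        for r in tip_of("top",n):
            p=np.array(r['at'])
            if abs(p[0]-.544)>.075: continue
            u,w=along(p,tdeg)
            if u<.03 and abs(w-.015)<.018: on.append(u)
            elif .06<p[1]<.30 and p[2]<.06: inb.append(1.)
        out.append(on[0] if on else inb[0] if inb else np.nan)
    return np.array(out)
def keep_contact(dz,base,target=1.0):
    d=fz(3)[0]-base; return dz+np.clip((d-target)*.00025,-.0006,.0006),d
E
python3 - <<'E'
from h import *
dz=.0003; base=-2.74
for t in (5,9,13,17,20):
    go(t,dz,.04); dz,d=keep_contact(dz,base); print(t,round(dz*1e3,2),round(d,2))
print(pastels(20),env.sense()['t'])
E
```

```text
5 0.39 1.36
9 0.69 2.2
13 0.89 1.79
17 0.79 0.61
20 0.82 1.14
[-0.0292918  -0.07254909         nan] 26.8917
```

```bash
cat > tip.py <<'E'
from h import *
import sys
t=float(sys.argv[1]); dz=float(sys.argv[2]); base=-2.74; tend=float(sys.argv[3])
last=pastels(t); tl=env.sense()['t']
while t<43:
    u=pastels(t); now=env.sense()['t']
    d=np.nan_to_num(u-last); on=(u<.5)&(last<.5)
    v=np.max(np.where(on,d/max(now-tl,.05),0)) if on.any() else 0
    cnt=np.sum(u==1.)
    print(f"{now:.2f} t={t:.1f} dz={dz*1e3:.2f} u={np.round(u*1e3)} v={v:.3f}",end=' ')
    last=np.where(np.isnan(u),last,u); tl=now
    if np.all(last==1.): print('all in box'); break
    if now>tend: print('time'); break
    if v>.15: t-=1.5
    elif v<.025: t+=1.0
    dz,f=keep_contact(dz,base+.39*cnt); print(f"f={f:.2f}")
    go(t,dz,.03)
print('END',t,dz)
p,_=viewer.read_camera("top"); cv2.imwrite(f"pics/tip{int(tl)}.png",p[60:360,120:520,::-1])
E
python3 tip.py 20 .0008 40
```

```text
27.29 t=20.0 dz=0.80 u=[ -29.  -70. -111.] v=0.005 f=0.87
27.87 t=21.0 dz=0.77 u=[ -26.  -71. -114.] v=0.004 f=0.49
28.44 t=22.0 dz=0.64 u=[ -26.  -71. -112.] v=0.004 f=-0.09
29.02 t=23.0 dz=0.37 u=[ -27.  -68. -113.] v=0.005 f=0.77
29.59 t=24.0 dz=0.31 u=[  nan  -72. -111.] v=0.005 f=0.80
30.17 t=25.0 dz=0.26 u=[ -26.  -69. -113.] v=0.004 f=1.09
30.74 t=26.0 dz=0.28 u=[ -25.  -72. -111.] v=0.004 f=0.88
31.32 t=27.0 dz=0.25 u=[ -27.  -70. 1000.] v=0.004 f=0.81
31.89 t=28.0 dz=0.21 u=[ -27.  -69. -114.] v=0.002 f=1.11
32.47 t=29.0 dz=0.23 u=[ -26.  -71. -111.] v=0.004 f=1.96
33.05 t=30.0 dz=0.47 u=[ -24.  -71. -110.] v=0.003 f=1.23
33.62 t=31.0 dz=0.53 u=[-24. -69. -69.] v=0.072 f=1.07
34.20 t=31.0 dz=0.55 u=[ -23.  -71. -114.] v=0.001 f=0.71
34.77 t=32.0 dz=0.47 u=[ -21.  -70. -110.] v=0.007 f=0.76
35.35 t=33.0 dz=0.42 u=[ -17.  -66. -109.] v=0.006 f=0.75
35.92 t=34.0 dz=0.35 u=[ -15.  -65. -107.] v=0.004 f=0.89
36.50 t=35.0 dz=0.33 u=[  nan  -59. -106.] v=0.011 f=0.84
37.08 t=36.0 dz=0.29 u=[  -7.  -55. -100.] v=0.015 f=1.63
37.66 t=37.0 dz=0.44 u=[ -1. -48. -92.] v=0.013 f=0.97
38.23 t=38.0 dz=0.44 u=[1000.  -17.  -60.] v=0.056 f=1.33
38.81 t=38.0 dz=0.52 u=[1000. 1000.   nan] v=0.000 f=1.34
39.38 t=39.0 dz=0.60 u=[1000. 1000. 1000.] v=0.000 all in box
END 39.0 0.0006023173765320452
```

```bash
ls pics; python3 -c "
import cv2;cv2.imwrite('pics/tipx.png',cv2.resize(cv2.imread('pics/tip39.png'),None,fx=2,fy=2))"
```

```text
lid.png
lift_scene.png
lift_top.png
scene0.png
tip39.png
top0.png
```

View pics/tipx.png

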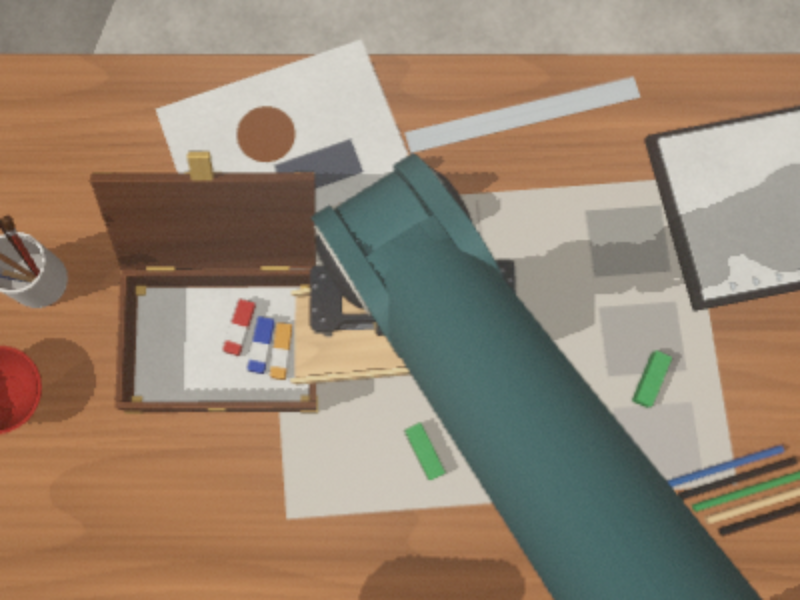

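The crop shows red (240,327), blue (262,345) and ochre (282,350) lying in the box, with the tray empty. Now I set the tray back.

```bash
python3 - <<'E'
from h import *
go(39,.03,.08); go(0,.06,.15)
env.movel(*tray_pose(GRIP0+[0,0,.10],YAW0,0,1),rate=.15)
env.movel(*tray_pose(GRIP0+[0,0,.008],YAW0,0,1),rate=.12); b=fz(5); print(b,env.sense()['t'])
for h in np.arange(.006,-.005,-.0012):
    env.movel(*tray_pose(GRIP0+[0,0,h],YAW0,0,1),rate=.03); f=fz(2); print(round(h,4),np.round(f-b,2))
    if f[0]-b[0]>1.2: break
effector.release(); env.pause(.2)
p,Q=tray_pose(GRIP0+[0,0,h],YAW0,0,1,.10); env.movel(p,Q,rate=.12); env.movel(p+[0,0,.08],rate=.2)
s=env.sense(); print(s['t'],s['wrist_force'])
a,_=viewer.read_camera("scene"); c,_=viewer.read_camera("top")
for n in ("tray_lip","tray_grip","lid_tab","ink_bottle","brush_jar"): print(n,tip_of("scene",n)[:1])
cv2.imwrite("pics/end.png",np.hstack([a[130:330,120:420],c[120:320,100:440]])[:,:,::-1])
E
```

```text
[-1.25782111 -0.66282607] 43.2583
0.006 [0.33 0.05]
0.0048 [0.19 0.04]
0.0036 [-1.09  0.04]
0.0024 [-0.55 -0.02]
0.0012 [-0.56  0.01]
0.0 [2.14 0.28]
48.25 [ 1.16494008 -0.41704441 -0.25785649]
tray_lip [{'at': [0.5675, -0.0822, 0.0079], 'score': 0.86}]
tray_grip [{'at': [0.5973, -0.2864, 0.0439], 'score': 0.64}]
lid_tab [{'at': [0.6994, 0.1737, 0.2513], 'score': 0.93}]
ink_bottle [{'at': [0.7079, -0.0884, 0.0018], 'score': 0.61}]
brush_jar [{'at': [0.6338, 0.4138, 0.0023], 'score': 0.73}]
```

View pics/end.png

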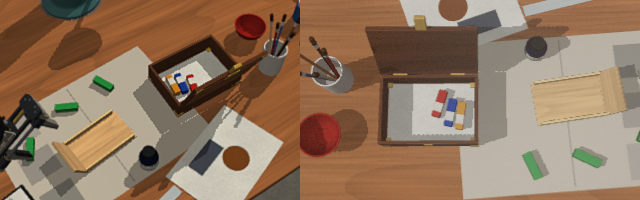

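The picture shows the empty tray flat on the desk at (95,140), all three pastels in the box at (450,108), the lid open, and the ink bottle, bowl and brush jar in place.

```bash
python3 -c "
from station import workorder; print(workorder.finish_job())"
```

```text
the job is handed in; nothing more can be done
None
```

The job is handed in at about 48 s of the 72 s allowed: the lid stays open by itself, all three pastels slid off the tipped tray into the box, the empty tray is back flat on the desk, and the ink bottle, bowl and brush jar are where they stood.

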